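Scrape insulation offcuts off the block heater into the waste bin

ROBOT

A 6-joint arm with a two-finger parallel gripper is mounted at the origin on the work surface. World frame = base frame: x ahead of the robot, y to its left, z up, the work surface at z = 0. Lengths are in m, angles in rad, forces in N, time in s.
With the tool pointing down it reaches from about 0.3 to 0.775 m from the base axis. Payload 14.6 kg.
Tool frame: the origin (TCP) lies midway between the tips of the shut fingers; the grasp point (between the pads) lies 19 mm behind it (ctrl.pinch_z is the z of the grasp point in the tool frame, in m); z points along the fingers, y is the line along which they close (so a half turn about z gives the same grasp; the last joint's range is limited). The gripper opens to 94 mm and grips with 3 to 60 N. Pads are 16 mm wide; open, the fingers measure 119 mm over their backs; the gripper's body (75 mm by 177 mm) begins 78 mm behind the grasp point.
Start: joints at [1.174, 0.3, 1.521, -0, 1.321, -0.067], TCP at [0.178, 0.52, 0.205] pointing down, gripper open.
Joint ranges: [-3.03, 3.03], [-0.79, 2.21], [0.23, 2.52], [-1.04, 4.18], [0, 3.07], [-2.55, 2.55]. Speed limits (rad/s): [2.22, 2.22, 2.57, 3.14, 3.14, 3.14].

INTERFACE

Orientations are given as [roll, pitch, yaw] about the fixed x, y, z axes, in that order (R = Rz(yaw) Ry(pitch) Rx(roll)).
In Python, from station import ctrl, camera, ticket gives the robot as it stands. The module is installed in compiled form; this text tells all that it offers.
- The arm moves only by the shell command python3 -m inch 'ROWS' [FORCE]. ROWS is text: rows parted by semicolons, each of 7 numbers parted by spaces: the opening, from -1 (shut) to 1 (fully open), then the shift along the tool's x, y, z in units of 0.03 m (1.0 is 0.03 m), then the turn, a rotation vector about the tool's x, y, z in units of 10 degrees (1.0 is 10 degrees). In form: grip dx dy dz rx ry rz; .... A call has 1 to 10 rows; each row shifts and turns the commanded pose from where the row before left it, along the tool's axes as they then stand; what a row does not reach is not made up. A row lasts 1/8 s, in which the tool goes at most 62.5 mm and 10.7 degrees, less where a joint would pass 70% of its speed; a pose out of reach is approached as far as the arm can. A call with a number of a shift or a turn outside -1 to 1 is refused whole. A call with a gripper value outside its range is refused whole. The fingers move at their own pace and stop on an object; FORCE is the grip in N (left out, the last holds). Time passes only in rows, so rows that do not move let the fingers close. It gives the time, the measured TCP pose, the force, the opening and the grip force at its end, in the units of the state.
- ctrl.get_obs(): the state, without advancing time (a new reading comes with each control period).
- camera(name): name is "side" or "top"; returns a dict with "img" (480x640x3 uint8, blue, green, red), "range_z" (480x640 float32, m along the optical axis (not along the pixel's ray), 0 where there is no reading), "intrinsics" (3x3 intrinsics, pixels), "k1" (the pictures are not rectified: a ray, as slopes to the right and down, at radius r is drawn at 1 + k1 r^2 times it, then the intrinsics apply), "view" (4x4, takes a point from world to camera coordinates). Camera axes: x right, y down, z forward; pixel columns grow to the right and rows downward; lengths in m; the calibration is good to about 2 mm. A picture is of the moment at which its call begins.
- ticket.hand_in(): hands the job in; it is judged then, once.
The state is a dict: "time_s": time; "qpos": joint angles; "joint_vel": joint speeds; "tau": joint torques, N m; "ee_pos": TCP position; "eef_rot": TCP orientation; "force": force on the tool from outside, world axes, zero at the start; "moment": the same for the moment, N m; "grip_width": finger opening in m; "grip_force": force on a finger pad.
Only numpy, scipy, OpenCV 4.12 (cv2) and the standard library are available. Lean on these libraries where they do the work, as an engineer would, in place of code of your own. Each camera call takes 0.05 s, during which the arm holds its last target. There are 200 camera calls.

TASK

Clear the cold block heater: lift the scraper block out of its stand, set it down on its rubber lips on the steel plate at the end next to the stand, let go, then take it again and sweep all five board offcuts off the plate's other end into the waste bin there. The board sheds fibres, so move the offcuts only with the scraper, never with the bare fingers. Finally lay the scraper, lips down, in the used-tool tray, let go, and leave the bottles, beaker, jar and spatula where they are.

Things in the scene. Friction and masses are not known exactly. Their poses are not given: they have to be found in the camera images.
- heater: Cold block heater, fixed grey housing with a steel top. Origin on the bench under the middle of its flat plate, x across the plate away from the robot, y along it. A rim 12 mm wide (+x side, over the control panel) and a 55 mm wide ledge with capped tube wells (-x side, caps up to 28 mm above the plate) bound the plate and rise 12 mm above it; both ends (+y, -y) are open edges
- plate (a point): Middle of the heater's flat steel plate, on its surface, 120 mm above the bench. The plate reaches 90 mm to either side in x (to the rims) and 180 mm in y (to the open edges). All offcuts lie within 105 mm of it in y, so about 75 mm of plate is free at each end
- bin: Grey open waste bin, 280 (x) x 180 (y) x 106 mm high, walls 5 mm, fixed close against one open end of the heater (the left or the right end, it varies). The plate's edge reaches about 5 mm over the inside of the bin, just above its rim. Origin: centre of its underside
- stand: Fixed scraper stand beyond the heater's other end: base block 130 (x) x 150 (y) x 26 mm with an upright aluminium pocket, inside 48 (x) x 86 (y) mm, walls 4 mm, its rim 66 mm and its floor 26 mm above the bench. Axes parallel to the heater's within 2 degrees. Origin: on the bench under the middle of the base block; the pocket's centre lies 25 mm from it in +y
- scraper: Scraper block 150 mm long, 80 mm from lips to back, 42 mm thick at the lips, 0.22 to 0.37 kg. At the start it stands on end in the stand's pocket (3 mm of play), lips to the robot's left (+y), back of the grip to its right. Origin: centre of the end it stands on; z along its length (up at the start), x from the lips to the back of the grip (up in use), y across. Stands by itself on its lips
- scraper_grip (a point): Point inside the scraper's grip, a black plastic slab 28 mm thick, 142 mm long and 56 mm deep, at mid-length (75 mm from either end). In use it is 58 mm above the lip edges and 22 mm below the back of the grip; the slab begins 24 mm above the lip edges, over an aluminium sole and two rubber lips. Axes as scraper
- tray: Fixed shallow steel tray for used tools on the bench on the robot's side of the stand: 200 (x) x 120 (y) mm, 22 mm high with a narrow flange, inner floor 4 mm above the bench, inside 192 x 112 mm. Origin: centre of its underside
- offcut_strip: Offcut of brown insulating board, 14 mm thick, 25 to 50 g: a plain rectangle 74 x 36 mm, lying flat on the heater's plate. Origin at its underside near its middle
- offcut_corner: Offcut of brown insulating board, 14 mm thick, 25 to 50 g: an L, 70 x 43 mm, arms 20 to 24 mm wide, lying flat on the heater's plate. Origin at its underside near its middle
- offcut_crescent: Offcut of brown insulating board, 14 mm thick, 25 to 50 g: a half ring cut from a tube collar, about 75 x 42 mm, lying flat on the heater's plate. Origin at its underside near its middle
- offcut_wedge: Offcut of brown insulating board, 14 mm thick, 25 to 50 g: a stepped wedge, 64 x 40 mm, lying flat on the heater's plate. Origin at its underside near its middle
- offcut_notched: Offcut of brown insulating board, 14 mm thick, 25 to 50 g: a U (bar with two prongs), 72 x 38 mm, lying flat on the heater's plate. Origin at its underside near its middle
- reagent_bottle: Amber bottle with black cap, 60 mm in diameter, 130 mm high, standing on the bench on the robot's side of the bin. Origin: centre of its underside. To be left alone
- wash_bottle: White plastic bottle, 64 mm in diameter, 150 mm high, out at the side of the bench. Origin: centre of its underside. To be left alone
- beaker: Glass beaker, 72 mm in diameter, 85 mm high, out at the side of the bench. Origin: centre of its underside. To be left alone
- jar: Glass jar with white lid, 60 mm in diameter, 65 mm high, just beyond the stand. Origin: centre of its underside. To be left alone
- spatula: Flat steel lab spatula, 155 mm long, 9 to 18 mm wide, 5 mm thick, lying along the heater's ledge. Origin under its middle. To be left alone

How it is judged:
By the outcome, as a careful person would: the job done as asked, in the order asked, and still so for the second after the job is handed in, with the robot touching nothing.
It also fails if it takes over 67 s, if anything falls off the work surface, if the arm or the gripper's body presses on something with over 40 N, if the wrist force passes 120 N, or if a joint passes its speed limit or range.

## Working session

There is one attempt and no reset: what is moved stays moved. The work goes in short steps, Python scripts to look and compute and a shell command to move; the robot and the scene stay as the last step left them, time stands still between calls to the robot, and variables do not carry over. Pictures are saved under pics/ and viewed, at most 10 in all, crops included, and the job is handed in when it is done.

```bash
mkdir -p pics; ls
cat > h.py <<'E'
import numpy as np, cv2
from station import ctrl, camera, ticket
def cam(n, save=None):
    c=camera(n)
    if save: cv2.imwrite('pics/'+save,c['img'])
    return c
def cloud(c):
    K=np.array(c['intrinsics']);V=np.array(c['view']);k=c['k1']
    u,v=np.meshgrid(np.arange(640),np.arange(480))
    xd=(u-K[0,2])/K[0,0];yd=(v-K[1,2])/K[1,1]
    x,y=xd.copy(),yd.copy()
    for _ in range(8):
        s=1+k*(x*x+y*y);x=xd/s;y=yd/s
    z=c['range_z'];P=np.stack([x*z,y*z,z],-1)
    W=(P-V[:3,3])@V[:3,:3]
    W[z<=0]=np.nan
    return W
E
python3 - <<'E'
from h import *
for n in('top','side'):
    c=cam(n,n+'0.png');W=cloud(c)
    V=np.array(c['view']);print(n,'campos',(-V[:3,:3].T@V[:3,3]).round(3),c['intrinsics'],c['k1'])
    np.savez(n+'0.npz',W=W,img=c['img'])
print(ctrl.get_obs(),ctrl.pinch_z)
E
```

```text
pics
top campos [0.421 0.015 1.478] [[570.58330109   0.         313.6026566 ]
 [  0.         570.58330109 245.55910614]
 [  0.           0.           1.        ]] -0.12243000139361154
side campos [ 0.51  -0.971  0.723] [[485.69734204   0.         318.17426612]
 [  0.         485.69734204 235.01717628]
 [  0.           0.           1.        ]] 0.02109250545677059
{'time_s': 0.1, 'qpos': array([ 1.17442049e+00,  3.00384626e-01,  1.52152714e+00, -2.74213002e-05,
        1.32069843e+00, -6.66181230e-02]), 'joint_vel': array([-5.86910900e-04, -3.93995962e-04, -2.03601575e-03,  2.49469266e-03,
        8.59541904e-05,  1.07130061e-03]), 'tau': array([ 1.65931659e-03, -5.32638180e+01, -3.53282940e+01,  7.09500653e-02,
        2.34721228e-02, -9.03602859e-05]), 'ee_pos': array([0.17802409, 0.52013886, 0.20495658]), 'eef_rot': array([-3.14057560e+00, -4.12340915e-05,  2.81184171e+00]), 'force': array([-0.02623013, -0.15582462, -0.31726567]), 'moment': array([-0.00023396, -0.03333891,  0.01113723]), 'grip_force': 0.0, 'grip_width': 0.09402232527132251} -0.0188
```

View pics/top0.png

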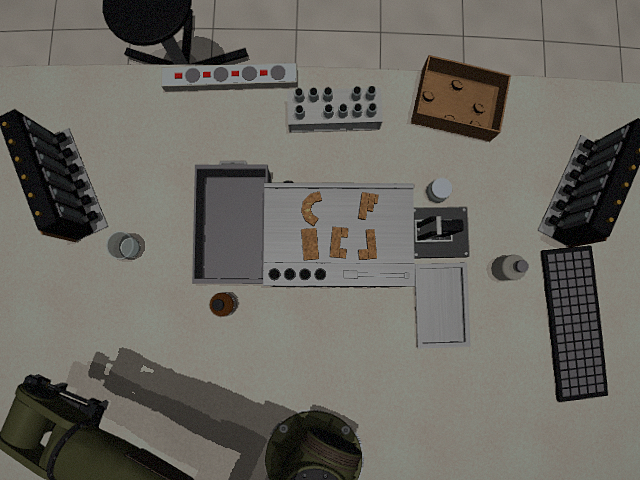

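View pics/side0.png

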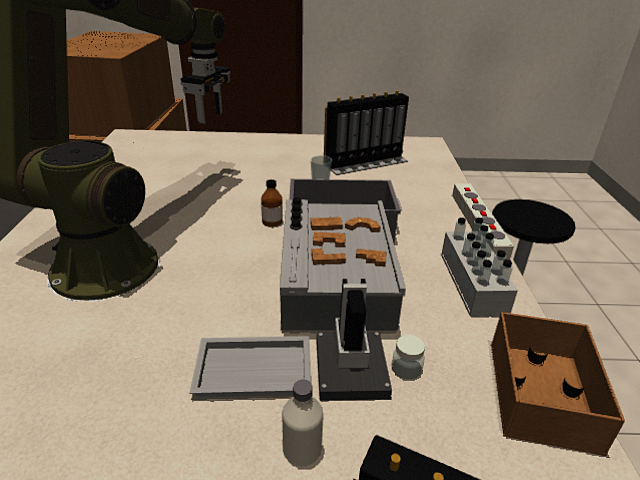

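The top view has x up and y to the left. The bin is at the left (pixel 232,222) and the stand is at the right, with the scraper at (440,228). The tray is at (442,305). The offcuts lie at (311,208), (368,205), (310,243), (340,242) and (368,243). The side view agrees, with the scraper standing at (353,315).

```bash
cat > m.py <<'E'
from h import *
T=np.load('top0.npz');S=np.load('side0.npz')
def rect(P,n):
    r=cv2.minAreaRect((P[:,:2]*1000).astype(np.float32));print(n,'c',np.round(r[0],1),'size',np.round(r[1],1),'ang',round(r[2],2),'z med',np.round(np.median(P[:,2])*1000,1),'n',len(P))
def box(W,x0,x1,y0,y1,z0,z1):
    return (W[...,0]>x0)&(W[...,0]<x1)&(W[...,1]>y0)&(W[...,1]<y1)&(W[...,2]>z0)&(W[...,2]<z1)
for n,D in(('top',T),('side',S)):
    W=D['W'];hsv=cv2.cvtColor(D['img'],cv2.COLOR_BGR2HSV)
    print('==',n)
    for nm,b in(('plate',(.3,.75,-.3,.25,.112,.126)),('heater top',(.3,.75,-.3,.25,.112,.15)),
                ('scraper top',(.4,.65,-.45,-.2,.16,.2)),('scraper>.08',(.4,.65,-.45,-.2,.08,.2)),('pocket rim',(.4,.65,-.45,-.22,.058,.072)),('stand base',(.4,.65,-.5,-.235,.02,.032)),
                ('tray rim',(.1,.5,-.5,-.2,.016,.03)),('bin rim',(.3,.8,.12,.45,.098,.111))):
        m=box(W,*b).astype(np.uint8);k,l,st,_=cv2.connectedComponentsWithStats(m)
        if k>1:
            i=1+st[1:,4].argmax();rect(W[l==i],nm)
    off=((hsv[...,0]>5)&(hsv[...,0]<22)&(hsv[...,1]>90)&box(W,.3,.75,-.3,.25,.122,.15)).astype(np.uint8)
    k,l,st,_=cv2.connectedComponentsWithStats(off)
    for i in range(1,k):
        if st[i,4]>60:
            P=W[l==i];rect(P,'off');print('   x',(np.nanmin(P[:,0])*1000).round(),(np.nanmax(P[:,0])*1000).round(),'y',(P[:,1].min()*1000).round(),(P[:,1].max()*1000).round())
W=S['W'];m=box(W,.4,.65,-.45,-.2,.06,.2);P=W[m]
for a in np.arange(.06,.19,.01):
    q=P[(P[:,2]>a)&(P[:,2]<a+.01)]
    if len(q):print('side slice',round(a,2),(q[:,:2].min(0)*1000).round(1),(q[:,:2].max(0)*1000).round(1),len(q))
E
python3 m.py
```

```text
== top
plate c [587.4 -44.4] size [188.9 362. ] ang 0.97 z med 119.8 n 9098
heater top c [564.9 -45.2] size [247.9 361.7] ang 1.54 z med 122.6 n 15385
scraper top c [ 589.4 -292.7] size [43.  81.5] ang 4.85 z med 170.5 n 439
scraper>.08 c [ 547.5 -213.4] size [204.1  28.7] ang 0.88 z med 121.4 n 887
pocket rim c [ 586.6 -284.5] size [53.4 95.4] ang 0.98 z med 65.1 n 161
stand base c [ 587.1 -313.3] size [127.6 144.6] ang 1.43 z med 25.9 n 1484
tray rim c [ 397.6 -318.8] size [209.6 139. ] ang 2.85 z med 21.8 n 992
bin rim c [587.7 220.1] size [293.3 180.2] ang 1.27 z med 105.4 n 1020
off c [625.9  24.3] size [41.9 81.3] ang 80.25 z med 133.4 n 342
   x 583.0 664.0 y -0.0 45.0
off c [ 633.5 -112.5] size [39.6 64.3] ang 81.45 z med 133.8 n 331
   x 602.0 666.0 y -137.0 -90.0
off c [545.5 -44.9] size [37.9 71.8] ang 86.25 z med 133.8 n 399
   x 509.0 581.0 y -64.0 -25.0
off c [539.6  24.1] size [73.4 35.4] ang 6.74 z med 133.9 n 460
   x 503.0 578.0 y 3.0 45.0
off c [ 542.5 -110.8] size [69.5 41.7] ang 5.64 z med 133.8 n 339
   x 506.0 579.0 y -134.0 -93.0
== side
plate c [566.7 -46.9] 
[... 961 characters left out ...]
 size [44.  62.8] ang 81.37 z med 132.3 n 348
   x 603.0 666.0 y -141.0 -89.0
side slice 0.06 [ 447.8 -336. ] [ 650.  -212.7] 615
side slice 0.07 [ 448.1 -331.5] [ 649.4 -211.6] 367
side slice 0.08 [ 448.3 -331.9] [ 649.8 -211.7] 381
side slice 0.09 [ 446.4 -332.7] [ 649.2 -211.9] 389
side slice 0.1 [ 448.6 -333.9] [ 647.8 -214. ] 181
side slice 0.11 [ 447.5 -334.1] [ 649.9 -200. ] 708
side slice 0.12 [ 446.  -335.8] [ 649.5 -200.3] 320
side slice 0.13 [ 446.5 -336.7] [ 603.3 -200.7] 334
side slice 0.14 [ 566.  -336.5] [ 608.6 -263. ] 114
side slice 0.15 [ 565.7 -336.9] [ 607.5 -258.2] 116
side slice 0.16 [ 565.5 -337.2] [ 608.8 -258.7] 396
side slice 0.17 [ 566.3 -336.5] [ 608.2 -255.9] 217
```

Run:
```python
import cv2,numpy as np
a=cv2.resize(cv2.imread('pics/top0.png')[170:300,180:480],None,fx=2.6,fy=2.6,interpolation=cv2.INTER_CUBIC)
cv2.imwrite('pics/crop1.png',a)
```

```text
(no output)
```

View pics/crop1.png

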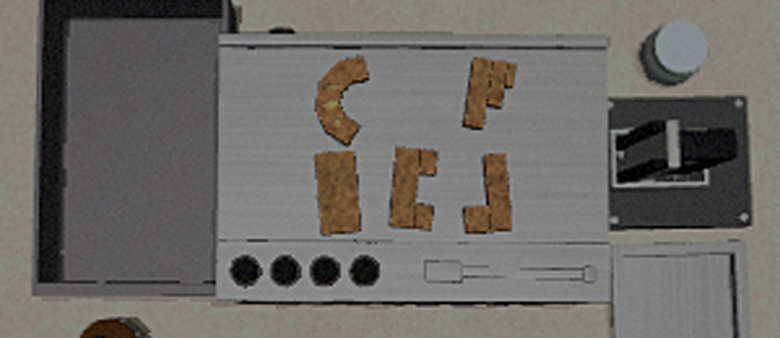

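```bash
cat > plan.py <<'E'
from h import *
from scipy.spatial.transform import Rotation as Ro
import math
def frame(z,y):  # tool z, tool y directions
    z=np.array(z,float);z/=np.linalg.norm(z);y=np.array(y,float);y-=z*(y@z);y/=np.linalg.norm(y)
    return Ro.from_matrix(np.stack([np.cross(y,z),y,z],1))
def cur():
    o=ctrl.get_obs();return np.array(o['ee_pos']),Ro.from_euler('xyz',o['eef_rot'])
def plan(p,R,p1,R1,n=None):
    """repeat one row n times to go from (p,R) to (p1,R1)"""
    rv=(R.inv()*R1).as_rotvec();D=np.array(p1)-p
    if n is None:n=max(1,math.ceil(max(abs(np.degrees(rv)).max()/9,np.linalg.norm(D)/.028)))
    while True:
        A=sum((R*Ro.from_rotvec(rv*i/n)).as_matrix() for i in range(n))
        d=np.linalg.solve(A,D)/.03;r=np.degrees(rv/n)/10
        if max(abs(d).max(),abs(r).max())<=1:break
        n+=1
    d=d.round(3);r=r.round(3);q=p.copy();Q=R;tr=[]
    for i in range(n):
        q=q+Q.apply(d*.03);Q=Q*Ro.from_rotvec(np.radians(r*10));tr.append(q.round(3))
    print(n,'x','G',*d,*r,'| mid',tr[len(tr)//2],'end',tr[-1],'rot err deg',round(np.degrees((Q.inv()*R1).magnitude()),2))
    return q,Q
yaw=Ro.from_euler('z',1.4,degrees=True)
Rstand=yaw*frame([0,1,-1],[1,0,0])
Ruse45=yaw*frame([1,0,-1],[0,1,0])
Rdown=yaw*frame([0,0,-1],[0,1,0])
def tcp(g,R): return np.array(g)+R.apply([0,0,.0188])
def st():
    o=ctrl.get_obs();print('t',round(o['time_s'],2),'p',o['ee_pos'].round(4),'rpy',np.degrees(o['eef_rot']).round(1),'q',o['qpos'].round(2),'F',o['force'].round(1),'w',round(o['grip_width'],4),'gf',round(o['grip_force'],1))
E
python3 - <<'E'
from plan import *
p,R=cur()
Rd0=yaw*frame([0,0,-1],[1,0,0])
p,R=plan(p,R,[.5,-.25,.32],Rd0)
g=np.array([.588,-.313,.103])
p,R=plan(p,R,tcp(g,Rstand)-Rstand.apply([0,0,.1]),Rstand)
plan(p,R,tcp(g,Rstand),Rstand)
E
```

```text
31 x G -0.924 -0.242 -0.123 -0.0 0.0 0.225 | mid [0.465 0.172 0.264] end [ 0.5  -0.25  0.32] rot err deg 0.07
8 x G -0.724 0.361 0.466 -0.0 0.563 -0.001 | mid [ 0.556 -0.34   0.231] end [ 0.589 -0.37   0.16 ] rot err deg 0.03
4 x G 0.001 0.0 0.833 -0.0 0.0 0.001 | mid [ 0.588 -0.317  0.107] end [ 0.588 -0.3    0.09 ] rot err deg 0.03
```

```bash
R10='x'
python3 -m inch '1 -.924 -.242 -.123 0 0 .225;1 -.924 -.242 -.123 0 0 .225;1 -.924 -.242 -.123 0 0 .225;1 -.924 -.242 -.123 0 0 .225;1 -.924 -.242 -.123 0 0 .225;1 -.924 -.242 -.123 0 0 .225;1 -.924 -.242 -.123 0 0 .225;1 -.924 -.242 -.123 0 0 .225;1 -.924 -.242 -.123 0 0 .225;1 -.924 -.242 -.123 0 0 .225' 40
python3 -m inch '1 -.924 -.242 -.123 0 0 .225;1 -.924 -.242 -.123 0 0 .225;1 -.924 -.242 -.123 0 0 .225;1 -.924 -.242 -.123 0 0 .225;1 -.924 -.242 -.123 0 0 .225;1 -.924 -.242 -.123 0 0 .225;1 -.924 -.242 -.123 0 0 .225;1 -.924 -.242 -.123 0 0 .225;1 -.924 -.242 -.123 0 0 .225;1 -.924 -.242 -.123 0 0 .225'
python3 -m inch '1 -.924 -.242 -.123 0 0 .225;1 -.924 -.242 -.123 0 0 .225;1 -.924 -.242 -.123 0 0 .225;1 -.924 -.242 -.123 0 0 .225;1 -.924 -.242 -.123 0 0 .225;1 -.924 -.242 -.123 0 0 .225;1 -.924 -.242 -.123 0 0 .225;1 -.924 -.242 -.123 0 0 .225;1 -.924 -.242 -.123 0 0 .225;1 -.924 -.242 -.123 0 0 .225'
python3 - <<'E'
from plan import *
st()
p,R=cur()
g=np.array([.588,-.313,.103])
p,R=plan(p,R,tcp(g,Rstand)-Rstand.apply([0,0,.1]),Rstand)
E
```

```text
time_s: 1.35
ee_pos: [0.3844, 0.3228, 0.2422]
eef_rot: [-3.141, -0.0, 2.418]
force: [-0.8, 0.0, -0.3]
grip_width: 0.0939
grip_force: 0.0
time_s: 2.6
ee_pos: [0.499, 0.0622, 0.2791]
eef_rot: [-3.141, -0.0, 2.025]
force: [1.2, 0.3, 0.6]
grip_width: 0.0939
grip_force: 0.0
time_s: 3.85
ee_pos: [0.5051, -0.2224, 0.3159]
eef_rot: [-3.141, -0.0, 1.632]
force: [0.9, 0.8, 0.7]
grip_width: 0.0939
grip_force: 0.0
t 3.85 p [ 0.5051 -0.2224  0.3159] rpy [-180.    -0.    93.5] q [-0.48  0.25  1.33 -0.    1.56 -0.54] F [0.9 0.8 0.7] w 0.0939 gf 0.0
9 x G -0.744 0.284 0.359 -0.01 0.5 0.022 | mid [ 0.553 -0.32   0.244] end [ 0.589 -0.37   0.16 ] rot err deg 0.05
```

```bash
python3 -m inch '1 -.744 .284 .359 -.01 .5 .022;1 -.744 .284 .359 -.01 .5 .022;1 -.744 .284 .359 -.01 .5 .022;1 -.744 .284 .359 -.01 .5 .022;1 -.744 .284 .359 -.01 .5 .022;1 -.744 .284 .359 -.01 .5 .022;1 -.744 .284 .359 -.01 .5 .022;1 -.744 .284 .359 -.01 .5 .022;1 -.744 .284 .359 -.01 .5 .022;1 0 0 0 0 0 0'
python3 - <<'E'
from plan import *
st()
p,R=cur()
g=np.array([.588,-.313,.103])
plan(p,R,tcp(g,Rstand),Rstand)
c=cam('side','side1.png')
cv2.imwrite('pics/side1c.png',cv2.resize(c['img'][150:420,180:480],None,fx=2,fy=2))
E
```

```text
time_s: 5.1
ee_pos: [0.5889, -0.3697, 0.1548]
eef_rot: [-3.135, -0.792, 1.59]
force: [0.5, 0.4, 0.0]
grip_width: 0.0942
grip_force: 0.0
t 5.1 p [ 0.5889 -0.3697  0.1548] rpy [-179.6  -45.4   91.1] q [-0.8   1.08  0.57  0.57  2.06 -0.7 ] F [0.5 0.4 0. ] w 0.0942 gf 0.0
4 x G 0.026 0.006 0.796 -0.005 -0.009 -0.005 | mid [ 0.588 -0.317  0.106] end [ 0.588 -0.3    0.09 ] rot err deg 0.01
```

View pics/side1c.png

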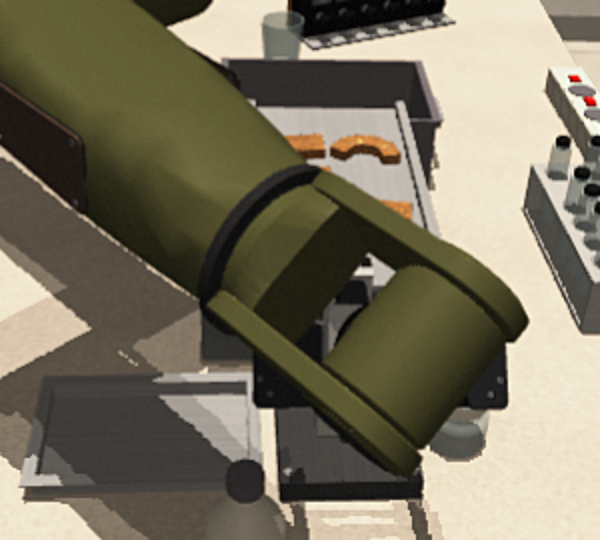

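The side crop shows the wrist tilted over the stand with the fingers aimed at the scraper at about (345,300), clear of the tray and bottle.

```bash
python3 -m inch '1 .026 .006 .796 0 0 0;1 .026 .006 .796 0 0 0;1 .026 .006 .796 0 0 0;1 .026 .006 .796 0 0 0;1 0 0 0 0 0 0;-1 0 0 0 0 0 0;-1 0 0 0 0 0 0;-1 0 0 0 0 0 0;-1 0 0 0 0 0 0;-1 0 0 0 0 0 0' 45
python3 - <<'E'
from plan import *
st()
p,R=cur()
p1,_=plan(p,R,p+[0,0,.06],R)
E
```

```text
time_s: 6.4
ee_pos: [0.5889, -0.2998, 0.0952]
eef_rot: [3.14, -0.786, 1.598]
force: [-0.2, -0.8, 0.4]
grip_width: 0.0478
grip_force: 0.0
t 6.4 p [ 0.5889 -0.2998  0.0952] rpy [179.9 -45.   91.5] q [-0.74  0.98  0.88  0.56  1.84 -0.77] F [-0.2 -0.8  0.4] w 0.0478 gf 0.0
3 x G 0.471 0.001 -0.471 0.0 0.0 0.0 | mid [ 0.589 -0.3    0.135] end [ 0.589 -0.3    0.155] rot err deg 0.0
```

```bash
python3 -m inch '-1 0 0 0 0 0 0;-1 0 0 0 0 0 0;-1 0 0 0 0 0 0;-1 0 0 0 0 0 0'
python3 -m inch '-1 .35 0 -.35 0 0 0;-1 .35 0 -.35 0 0 0;-1 .35 0 -.35 0 0 0;-1 .35 0 -.35 0 0 0;-1 .471 0 -.471 0 0 0;-1 .471 0 -.471 0 0 0'
```

```text
time_s: 6.9
ee_pos: [0.5889, -0.2997, 0.0953]
eef_rot: [3.14, -0.786, 1.598]
force: [0.6, -0.1, 0.3]
grip_width: 0.0277
grip_force: 45.0
time_s: 7.65
ee_pos: [0.5888, -0.2997, 0.1962]
eef_rot: [3.139, -0.785, 1.598]
force: [0.8, 0.0, -2.8]
grip_width: 0.0278
grip_force: 45.0
```

Run:
```python
from plan import *
p,R=cur()
plan(p,R,tcp([.578,-.20,.30],Ruse45),Ruse45,14)
```

```text
14 x G 0.217 0.273 -0.169 0.0 -0.495 -0.699 | mid [ 0.622 -0.256  0.265] end [ 0.591 -0.2    0.287] rot err deg 0.07
```

```bash
python3 -m inch '-1 .217 .273 -.169 0 -.495 -.699;-1 .217 .273 -.169 0 -.495 -.699;-1 .217 .273 -.169 0 -.495 -.699;-1 .217 .273 -.169 0 -.495 -.699;-1 .217 .273 -.169 0 -.495 -.699;-1 .217 .273 -.169 0 -.495 -.699;-1 .217 .273 -.169 0 -.495 -.699'
python3 -m inch '-1 .217 .273 -.169 0 -.495 -.699;-1 .217 .273 -.169 0 -.495 -.699;-1 .217 .273 -.169 0 -.495 -.699;-1 .217 .273 -.169 0 -.495 -.699;-1 .217 .273 -.169 0 -.495 -.699;-1 .217 .273 -.169 0 -.495 -.699;-1 .217 .273 -.169 0 -.495 -.699;-1 0 0 0 0 0 0'
python3 - <<'E'
from plan import *
st()
c=cam('side','side2.png');W=cloud(c);np.savez('side2.npz',W=W,img=c['img'])
cv2.imwrite('pics/side2c.png',cv2.resize(c['img'][120:390,180:480],None,fx=2,fy=2))
for y0,y1 in ((-.26,-.215),):
  m=(W[...,0]>.48)&(W[...,0]<.7)&(W[...,1]>y0)&(W[...,1]<y1)&(W[...,2]>.19)&(W[...,2]<.36)
  P=W[m];print(len(P))
  for a in np.arange(.49,.68,.01):
    q=P[(P[:,0]>a)&(P[:,0]<a+.01)]
    if len(q):print(round(a,2),len(q),'z',(q[:,2].min()*1e3).round(1),(q[:,2].max()*1e3).round(1),'y',(np.median(q[:,1])*1e3).round(1))
E
```

```text
time_s: 8.52
ee_pos: [0.6222, -0.2644, 0.2572]
eef_rot: [2.801, 0.005, 2.384]
force: [0.3, -0.5, -2.1]
grip_width: 0.0277
grip_force: 45.0
time_s: 9.52
ee_pos: [0.5905, -0.1992, 0.2857]
eef_rot: [3.138, 0.786, -3.121]
force: [0.1, -0.1, -2.8]
grip_width: 0.0279
grip_force: 44.9
t 9.53 p [ 0.5905 -0.1992  0.2857] rpy [ 179.8   45.  -178.8] q [-0.55  0.07  1.79  0.65  0.69 -2.53] F [ 0.1 -0.1 -2.8] w 0.0279 gf 44.9
2154
0.5 6 z 240.5 248.2 y -224.0
0.51 100 z 240.2 311.1 y -222.7
0.52 189 z 239.1 318.0 y -217.7
0.53 202 z 238.0 337.9 y -217.8
0.54 246 z 236.2 343.8 y -222.0
0.55 211 z 236.5 339.2 y -223.0
0.56 209 z 236.0 329.2 y -223.1
0.57 180 z 236.0 319.5 y -223.4
0.58 170 z 234.6 312.9 y -221.8
0.59 121 z 233.4 312.9 y -220.1
0.6 107 z 233.1 313.6 y -220.4
0.61 95 z 232.1 310.2 y -219.8
0.62 90 z 232.5 306.4 y -219.6
0.63 84 z 232.0 310.2 y -220.1
0.64 78 z 230.3 293.9 y -220.0
0.65 66 z 229.9 304.4 y -219.6
```

View pics/side2c.png

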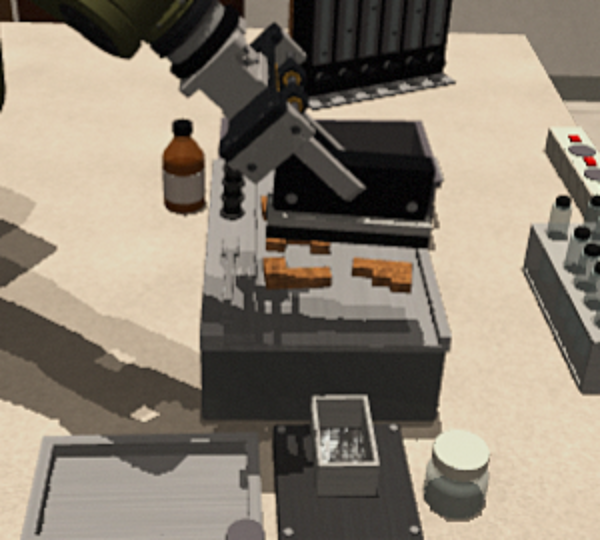

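The side crop shows the scraper held level-ish, lips down, over the plate's stand end, with its ends at about (268,220) and (435,235). The pocket is empty. It leans about 4° (far end low). Joint 6 is near its limit, so I'll fit a kinematic model to choose the set-down pose.

```bash
cat > kin.py <<'E'
from plan import *
from scipy.optimize import least_squares
D=[([1.17442,.30038,1.52153,0,1.3207,-.06662],[.17802,.52014,.20496],None),
([-.48,.25,1.33,0,1.56,-.54],[.5051,-.2224,.3159],[-180,0,93.5]),
([-.80,1.08,.57,.57,2.06,-.70],[.5889,-.3697,.1548],[-179.6,-45.4,91.1]),
([-.74,.98,.88,.56,1.84,-.77],[.5889,-.2998,.0952],[179.9,-45,91.5]),
([-.55,.07,1.79,.65,.69,-2.53],[.5905,-.1992,.2857],[179.8,45,-178.8])]
def fk(q,P,s4=1):
    r0,z0,L1,L2,e,Lt=P
    ry=lambda a:Ro.from_euler('y',a);rz=lambda a:Ro.from_euler('z',a)
    A=rz(q[0]);B=A*ry(q[1]);C=B*ry(q[2]);R=C*rz(s4*q[3])*ry(q[4])*rz(q[5]+np.pi/2)
    p=np.array([0,0,z0])+A.apply([r0,0,0])+B.apply([0,0,L1])+C.apply([e,0,L2])+R.apply([0,0,Lt])
    return p,R
def fit():
    best=None
    for s in(1,-1):
        f=least_squares(lambda P:np.concatenate([fk(q,P,s)[0]-p for q,p,_ in D]),[.0,.3,.4,.4,0,.25])
        if best is None or f.cost<best[0].cost:best=(f,s)
    return best
F,S=fit();PK=F.x
def ik(p,R,q0):
    f=least_squares(lambda q:np.concatenate([(fk(q,PK,S)[0]-p)*5,(fk(q,PK,S)[1].inv()*R).as_rotvec()]),q0)
    return f.x,f.cost
E
python3 - <<'E'
from kin import *
print(F.cost,S,PK.round(3))
for q,p,e in D:
    P,R=fk(q,PK,S);print((P-p).round(3),R.as_euler('xyz',degrees=True).round(1),e)
q0=ctrl.get_obs()['qpos']
for yw in(1.4,-3,-6,-9):
  for pit in (0,4):
    R=Ro.from_euler('z',yw,degrees=True)*Ro.from_euler('y',-pit,degrees=True)*frame([1,0,-1],[0,1,0])
    for z in(.30,.18):
        q,c=ik(tcp([.578,-.193,z],R),R,q0);print(yw,pit,z,q.round(2),round(c,5))
E
```

```text
0.0017839314780308494 1 [-0.063  0.264  0.48   0.496  0.072  0.33 ]
[ 0.031 -0.021 -0.005] [-179.9   -0.   161.1] None
[-0.016 -0.032  0.007] [179.9   0.   93.4] [-180, 0, 93.5]
[-0.006 -0.005 -0.008] [-179.3  -45.3   91.1] [-179.6, -45.4, 91.1]
[-0.01  -0.    -0.007] [179.8 -45.   91.4] [179.9, -45, 91.5]
[ 0.006 -0.017  0.014] [-180.    45.1 -178.6] [179.8, 45, -178.8]
1.4 0 0.3 [-0.51  0.05  1.84  0.64  0.64 -2.5 ] 0.0
1.4 0 0.18 [-0.51  0.21  1.95  0.96  0.45 -2.87] 0.0
1.4 4 0.3 [-0.52  0.04  1.88  0.79  0.59 -2.65] 0.0
1.4 4 0.18 [-0.52  0.21  1.99  1.2   0.44 -3.12] 0.0
-3 0 0.3 [-0.47  0.03  1.86  0.55  0.58 -2.35] 0.0
-3 0 0.18 [-0.47  0.19  1.97  0.9   0.38 -2.73] 0.0
-3 4 0.3 [-0.48  0.02  1.9   0.7   0.51 -2.49] 0.0
-3 4 0.18 [-0.48  0.2   2.01  1.19  0.35 -3.04] 0.0
-6 0 0.3 [-0.44  0.03  1.86  0.47  0.54 -2.22] 0.0
-6 0 0.18 [-0.44  0.19  1.98  0.83  0.32 -2.61] 0.0
-6 4 0.3 [-0.45  0.01  1.91  0.61  0.47 -2.37] 0.0
-6 4 0.18 [-0.45  0.19  2.02  1.17  0.28 -2.96] 0.0
-9 0 0.3 [-0.41  0.02  1.87  0.37  0.51 -2.08] 0.0
-9 0 0.18 [-0.41  0.18  1.98  0.72  0.28 -2.45] 0.0
-9 4 0.3 [-0.42  0.01  1.92  0.5   0.43 -2.21] 0.0
-9 4 0.18 [-0.42  0.18  2.03  1.12  0.22 -2.86] 0.0
```

```bash
sed -i 's/r0,z0,L1,L2,e,Lt=P/r0,z0,L1,L2,e,Lt,dy=P/; s/A.apply(\[r0,0,0\])/A.apply([r0,dy,0])/; s/\[.0,.3,.4,.4,0,.25\]/[.0,.3,.4,.4,0,.25,0]/' kin.py
python3 - <<'E'
from kin import *
print(F.cost,S,PK.round(3))
q0=ctrl.get_obs()['qpos']
print('use')
for yw in(1.4,-3,-6):
  for pit in (10,15,20,25):
    R=Ro.from_euler('z',yw,degrees=True)*Ro.from_euler('y',pit,degrees=True)*frame([1,0,-1],[0,1,0])
    for z in(.30,.178):
        q,c=ik(tcp([.58,-.193,z],R),R,q0);print(yw,pit,z,q.round(2),round(c,5))
print('stand')
for th in(55,65,75,85):
    a=np.radians(th);R=yaw*frame([0,np.sin(a),-np.cos(a)],[1,0,0])
    for b in (0,.08):
        q,c=ik(tcp([.588,-.313,.11],R)-R.apply([0,0,b]),R,[-.74,.98,.88,.56,1.84,-.77]);print(th,b,q.round(2),round(c,5))
E
```

```text
7.231708828408454e-06 1 [-0.009  0.217  0.427  0.454  0.038  0.271  0.036]
use
1.4 10 0.3 [-0.5   0.12  1.67  0.39  0.85 -2.28] 0.0
1.4 10 0.178 [-0.5   0.24  1.82  0.53  0.6  -2.46] 0.0
1.4 15 0.3 [-0.48  0.15  1.61  0.3   0.94 -2.2 ] 0.0
1.4 15 0.178 [-0.48  0.26  1.76  0.39  0.69 -2.32] 0.0
1.4 20 0.3 [-0.46  0.18  1.55  0.23  1.04 -2.14] 0.0
1.4 20 0.178 [-0.46  0.29  1.71  0.28  0.78 -2.22] 0.0
1.4 25 0.3 [-0.44  0.22  1.48  0.17  1.13 -2.09] 0.0
1.4 25 0.178 [-0.44  0.32  1.64  0.2   0.88 -2.14] 0.0
-3 10 0.3 [-0.48  0.11  1.68  0.33  0.81 -2.16] 0.0
-3 10 0.178 [-0.48  0.23  1.83  0.46  0.56 -2.33] 0.0
-3 15 0.3 [-0.46  0.14  1.62  0.25  0.91 -2.09] 0.0
-3 15 0.178 [-0.46  0.25  1.77  0.33  0.66 -2.2 ] 0.0
-3 20 0.3 [-0.45  0.17  1.55  0.19  1.02 -2.03] 0.0
-3 20 0.178 [-0.45  0.28  1.71  0.24  0.76 -2.11] 0.0
-3 25 0.3 [-0.43  0.21  1.49  0.14  1.12 -1.99] 0.0
-3 25 0.178 [-0.43  0.31  1.65  0.17  0.86 -2.04] 0.0
-6 10 0.3 [-0.46  0.1   1.69  0.29  0.79 -2.07] 0.0
-6 10 0.178 [-0.46  0.23  1.84  0.41  0.54 -2.22] 0.0
-6 15 0.3 [-0.45  0.13  1.62  0.22  0.9  -2.01] 0.0
-6 15 0.178 [-0.45  0.25  1.78  0.29  0.64 -2.11] 0.0
-6 20 0.3 [-0.44  0.17  1.56  0.16  1.   -1.96] 0.0
-6 20 0.178 [-0.44  0.28  1.72  0.21  0.74 -2.03] 0.0
-6 25 0.3 [-0.42  0.21  1.49  0.12  1.11 -1.93] 0.0
-6 25 0.178 [-0.42  0.31  1.65  0.14  0.85 -1.97] 0.0
stand
55 0 [-0.77  1.06  0.8   0.68  1.97 -0.75] 0.0
55 0.08 [-0.82  1.17  0.49  0.71  2.16 -0.65] 0.0
65 0 [-0.78  1.15  0.73  0.81  2.09 -0.71] 0.0
65 0.08 [-0.84  1.32  0.33  0.89  2.29 -0.55] 0.0
75 0 [-0.8   1.24  0.66  0.95  2.2  -0.65] 0.0
75 0.08 [-0.86  1.49  0.12  1.13  2.4  -0.36] 0.0
85 0 [-0.8   1.32  0.6   1.11  2.29 -0.56] 0.0
85 0.08 [-0.87  1.66 -0.08  1.42  2.44 -0.12] 0.00027
```

Run:
```python
from plan import *
Rp=Ro.from_euler('z',-1,degrees=True)*Ro.from_euler('y',10,degrees=True)*frame([1,0,-1],[0,1,0])
p,R=cur()
p,R=plan(p,R,tcp([.583,-.19,.206],Rp),Rp,6)
plan(p,R,p+[0,0,-.003],Rp,1)
```

```text
6 x G 0.337 0.052 0.412 0.026 0.167 0.029 | mid [ 0.595 -0.193  0.222] end [ 0.594 -0.19   0.191] rot err deg 0.03
1 x G 0.057 -0.0 0.082 0.002 -0.0 0.001 | mid [ 0.594 -0.19   0.188] end [ 0.594 -0.19   0.188] rot err deg 0.0
```

```bash
python3 -m inch '-1 .337 .052 .412 .026 .167 .029;-1 .337 .052 .412 .026 .167 .029;-1 .337 .052 .412 .026 .167 .029;-1 .337 .052 .412 .026 .167 .029;-1 .337 .052 .412 .026 .167 .029;-1 .337 .052 .412 .026 .167 .029;-1 0 0 0 0 0 0'
python3 -m inch '-1 .057 0 .082 0 0 0;-1 .057 0 .082 0 0 0;-1 .057 0 .082 0 0 0;-1 0 0 0 0 0 0' 12
python3 -m inch '-1 .057 0 .082 0 0 0;-1 .057 0 .082 0 0 0;-1 0 0 0 0 0 0'
python3 - <<'E'
from plan import *
st()
E
```

```text
time_s: 10.45
ee_pos: [0.5937, -0.1899, 0.1883]
eef_rot: [-3.142, 0.609, 3.125]
force: [0.0, -0.5, -3.4]
grip_width: 0.0277
grip_force: 44.9
time_s: 10.95
ee_pos: [0.5944, -0.1909, 0.1822]
eef_rot: [-3.139, 0.614, 3.126]
force: [-3.6, -0.0, 4.9]
grip_width: 0.0281
grip_force: 12.0
time_s: 11.32
ee_pos: [0.5943, -0.191, 0.176]
eef_rot: [-3.139, 0.614, 3.126]
force: [-4.3, -0.6, 4.0]
grip_width: 0.0281
grip_force: 12.0
t 11.32 p [ 0.5943 -0.191   0.176 ] rpy [-179.9   35.2  179.1] q [-0.48  0.22  1.81  0.48  0.59 -2.36] F [-4.3 -0.6  4. ] w 0.0281 gf 12.0
```

```bash
python3 -m inch '-1 .057 0 .082 0 0 0;-1 .057 0 .082 0 0 0;-1 0 0 0 0 0 0'
python3 -m inch '-1 .04 0 .057 0 0 0;-1 .04 0 .057 0 0 0;-1 0 0 0 0 0 0'
python3 - <<'E'
from plan import *
st()
c=cam('side','side3.png');W=cloud(c)
cv2.imwrite('pics/side3c.png',cv2.resize(c['img'][150:350,250:470],None,fx=2.7,fy=2.7))
E
```

```text
time_s: 11.7
ee_pos: [0.5941, -0.1908, 0.1693]
eef_rot: [-3.14, 0.613, 3.125]
force: [-2.7, -2.3, 1.6]
grip_width: 0.0279
grip_force: 12.0
time_s: 12.08
ee_pos: [0.5939, -0.1904, 0.1641]
eef_rot: [-3.141, 0.611, 3.125]
force: [-2.4, -0.6, 1.0]
grip_width: 0.0277
grip_force: 12.0
t 12.07 p [ 0.5939 -0.1904  0.1641] rpy [-180.    35.   179.1] q [-0.48  0.24  1.82  0.49  0.57 -2.38] F [-2.4 -0.6  1. ] w 0.0277 gf 12.0
```

View pics/side3c.png

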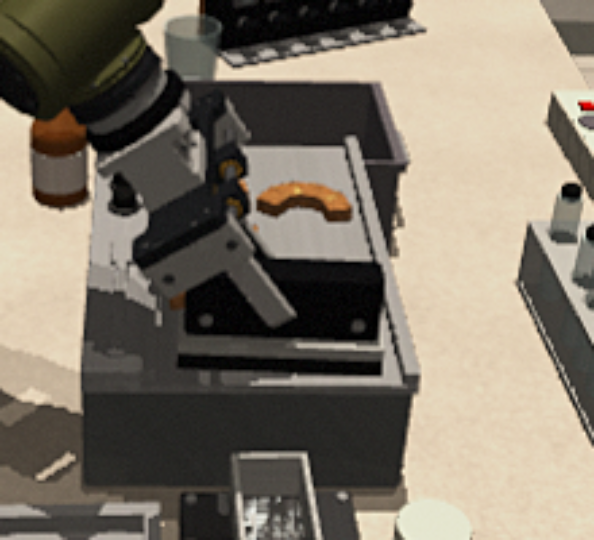

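The crop shows the scraper nearly flat on the plate's near end, lips from (178,360) to (383,365), well clear of the offcuts.

```bash
python3 -m inch '-1 .03 0 .043 0 0 0;-1 0 0 0 0 0 0'
python3 -m inch '.0 0 0 0 0 0 0;.0 0 0 0 0 0 0;.0 0 0 0 0 0 0;.5 0 0 0 0 0 0;.5 0 0 0 0 0 0'
python3 - <<'E'
from plan import *
st()
R2=Ro.from_euler('z',-1,degrees=True)*frame([0,0,-1],[0,1,0])
p,R=cur()
p,R=plan(p,R,p+R.apply([0,0,-.06]),R)
p,R=plan(p,R,[.59,-.19,.24],R2)
E
```

```text
time_s: 12.38
ee_pos: [0.5942, -0.1904, 0.1633]
eef_rot: [-3.14, 0.612, 3.126]
force: [-4.8, 0.2, 6.6]
grip_width: 0.0279
grip_force: 12.0
time_s: 13.0
ee_pos: [0.594, -0.1903, 0.1628]
eef_rot: [-3.141, 0.611, 3.126]
force: [-0.3, 0.7, -0.5]
grip_width: 0.0637
grip_force: 0.0
t 13.0 p [ 0.594  -0.1903  0.1628] rpy [-179.9   35.   179.1] q [-0.48  0.24  1.82  0.49  0.57 -2.39] F [-0.3  0.7 -0.5] w 0.0637 gf 0.0
3 x G 0.0 -0.0 -0.667 0.0 0.0 0.0 | mid [ 0.571 -0.19   0.196] end [ 0.56  -0.19   0.212] rot err deg 0.0
4 x G -0.327 0.002 -0.124 -0.001 0.876 0.002 | mid [ 0.581 -0.19   0.235] end [ 0.59 -0.19  0.24] rot err deg 0.03
```

Retreat well back so the scraper can be measured.

```bash
python3 -m inch '.6 0 0 -.667 0 0 0;.6 0 0 -.667 0 0 0;.6 0 0 -.667 0 0 0;.6 0 0 -.8 0 0 0;.6 0 0 -.8 0 .8 0;.6 0 0 -.8 0 .9 0;.6 0 0 -.8 0 .9 0;.6 0 0 0 0 .9 0'
python3 - <<'E'
from plan import *
st()
for n in('top','side'):
    c=cam(n,n+'4.png');W=cloud(c)
    m=(W[...,0]>.45)&(W[...,0]<.7)&(W[...,1]>-.26)&(W[...,1]<-.145)&(W[...,2]>.185)&(W[...,2]<.207)
    k,l,s,_=cv2.connectedComponentsWithStats(m.astype(np.uint8));i=1+s[1:,4].argmax();P=W[l==i]
    r=cv2.minAreaRect((P[:,:2]*1000).astype(np.float32));print(n,'back',r,'z',np.median(P[:,2]).round(4),len(P))
    for a in(.53,.58,.63):print(np.median(P[abs(P[:,0]-a)<.015,2]).round(4))
    m=(W[...,0]>.49)&(W[...,0]<.7)&(W[...,1]>-.26)&(W[...,1]<-.145)&(W[...,2]>.125)&(W[...,2]<.15)
    P=W[m];print('sole x',P[:,0].min(),P[:,0].max(),'y',P[:,1].min(),P[:,1].max(),len(P))
E
```

```text
time_s: 14.0
ee_pos: [0.5138, -0.1893, 0.2984]
eef_rot: [-3.138, -0.0, 3.124]
force: [-0.8, 0.2, -0.4]
grip_width: 0.0752
grip_force: 0.0
t 14.0 p [ 0.5138 -0.1893  0.2984] rpy [-179.8   -0.   179. ] q [-0.42  0.24  1.38 -0.    1.52 -1.97] F [-0.8  0.2 -0.4] w 0.0752 gf 0.0
top back ((618.8474731445312, -189.9918212890625), (28.759357452392578, 89.13938903808594), 88.71163940429688) z 0.1994 426
nan
0.1986
0.1995
sole x 0.49012997972263106 0.6933772967453171 y -0.22600250581488068 -0.14509194053898816 412
side back ((592.1915893554688, -194.0028839111328), (140.84690856933594, 31.976198196411133), 0.2111421525478363) z 0.1977 961
0.1975
0.1977
0.1978
sole x 0.4900539868247495 0.6927681153929954 y -0.2309588597309901 -0.14508767221817637 1276
  return _methods._mean(a, axis=axis, dtype=dtype,
  ret = ret.dtype.type(ret / rcount)
```

Run:
```python
from plan import *
R2=Ro.from_euler('z',-.8,degrees=True)*frame([0,0,-1],[0,1,0])
p,R=cur()
p,R=plan(p,R,[.592,-.1915,.23],R2)
p,R=plan(p,R,[.592,-.1915,.1595],R2)
p,R=plan(p,R,[.5915,-.17,.1595],Rdown,2)
plan(p,R,[.584,.142,.1595],Rdown,18)
```

```text
4 x G -0.646 -0.013 0.538 -0.001 -0.005 -0.002 | mid [ 0.573 -0.191  0.246] end [ 0.592 -0.191  0.23 ] rot err deg 0.03
3 x G 0.0 -0.0 0.784 0.0 -0.001 -0.001 | mid [ 0.592 -0.191  0.183] end [ 0.592 -0.191  0.159] rot err deg 0.02
2 x G 0.01 0.358 -0.001 0.001 0.001 -0.109 | mid [ 0.592 -0.17   0.16 ] end [ 0.592 -0.17   0.16 ] rot err deg 0.02
18 x G -0.0 0.578 0.0 -0.0 -0.0 -0.0 | mid [0.587 0.003 0.16 ] end [0.584 0.142 0.159] rot err deg 0.02
```

```bash
python3 -m inch '1 -.646 -.013 .538 0 0 0;1 -.646 -.013 .538 0 0 0;1 -.646 -.013 .538 0 0 0;1 -.646 -.013 .538 0 0 0;1 0 0 .784 0 0 0;1 0 0 .784 0 0 0;1 0 0 .784 0 0 0;1 0 0 0 0 0 0' 50
python3 -m inch '-1 0 0 0 0 0 0;-1 0 0 0 0 0 0;-1 0 0 0 0 0 0;-1 0 0 0 0 0 0;-1 0 0 0 0 0 0;-1 0 0 0 0 0 0;-1 0 0 0 0 0 0;-1 0 0 0 0 0 0;-1 0 0 0 0 0 0'
python3 -c "
from plan import *
st()"
```

```text
time_s: 15.1
ee_pos: [0.5903, -0.1917, 0.159]
eef_rot: [3.141, -0.001, 3.125]
force: [0.2, -0.6, -1.1]
grip_width: 0.0939
grip_force: 0.0
time_s: 16.23
ee_pos: [0.5912, -0.1918, 0.1603]
eef_rot: [-3.141, 0.0, 3.125]
force: [0.0, 1.1, -0.8]
grip_width: 0.0277
grip_force: 50.0
t 16.23 p [ 0.5912 -0.1918  0.1603] rpy [-180.    0.  179.] q [-0.37  0.5   1.36 -0.    1.29 -1.93] F [ 0.   1.1 -0.8] w 0.0277 gf 50.0
```

Held; now sweep.

```bash
python3 -m inch '-1 .01 .358 0 0 0 -.109;-1 .01 .358 0 0 0 -.109;-1 0 .578 0 0 0 0;-1 0 .578 0 0 0 0;-1 0 .578 0 0 0 0;-1 0 .578 0 0 0 0'
python3 -m inch '-1 0 .578 0 0 0 0;-1 0 .578 0 0 0 0;-1 0 .578 0 0 0 0;-1 0 .578 0 0 0 0;-1 0 .578 0 0 0 0;-1 0 .578 0 0 0 0'
python3 - <<'E'
from plan import *
st()
p,R=cur();plan(p,R,[.584,.142,p[2]],Rdown,8)
c=cam('top','top5.png');cv2.imwrite('pics/top5c.png',cv2.resize(c['img'][150:300,180:480],None,fx=2.5,fy=2.5))
E
```

```text
time_s: 16.98
ee_pos: [0.5892, -0.0997, 0.1604]
eef_rot: [-3.141, 0.0, -3.12]
force: [0.1, -1.4, -1.4]
grip_width: 0.0277
grip_force: 50.0
time_s: 17.73
ee_pos: [0.587, 0.0041, 0.1603]
eef_rot: [-3.141, 0.001, -3.12]
force: [0.9, -1.9, -1.7]
grip_width: 0.0278
grip_force: 50.0
t 17.73 p [0.587  0.0041 0.1603] rpy [-179.9    0.  -178.8] q [-0.06  0.42  1.47 -0.    1.26 -1.65] F [ 0.9 -1.9 -1.7] w 0.0278 gf 50.0
8 x G -0.0 0.575 -0.0 -0.001 0.0 -0.002 | mid [0.585 0.09  0.16 ] end [0.584 0.142 0.16 ] rot err deg 0.05
```

View pics/top5c.png

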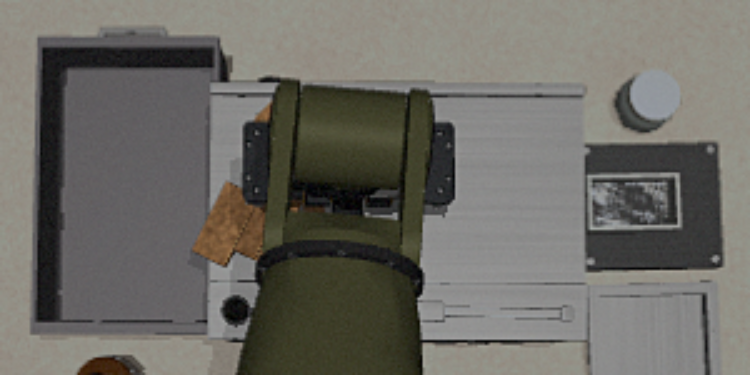

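The crop shows the plate behind the scraper empty. The strip is at (222,225), already over the edge at the bin.

```bash
python3 -m inch '-1 0 .575 0 0 0 0;-1 0 .575 0 0 0 0;-1 0 .575 0 0 0 0;-1 0 .575 0 0 0 0;-1 0 .575 0 0 0 0;-1 0 .575 0 0 0 0;-1 0 .575 0 0 0 0;-1 0 .575 0 0 0 0;-1 0 .1 0 0 0 0;-1 0 0 0 0 0 0'
python3 - <<'E'
from plan import *
st()
c=cam('side','side6.png');cv2.imwrite('pics/side6c.png',cv2.resize(c['img'][120:340,230:450],None,fx=2.6,fy=2.6))
p,R=cur()
p,R=plan(p,R,p+[0,-.03,.0],Rdown,2)
p,R=plan(p,R,[.56,.06,.29],Rdown)
p,R=plan(p,R,[.4,-.328,.2],Rdown)
E
```

```text
time_s: 19.02
ee_pos: [0.584, 0.1448, 0.1603]
eef_rot: [3.141, 0.001, -3.12]
force: [1.1, 0.9, 0.4]
grip_width: 0.0276
grip_force: 50.0
t 19.02 p [0.584  0.1448 0.1603] rpy [ 180.     0.  -178.8] q [ 0.18  0.45  1.42  0.    1.27 -1.41] F [1.1 0.9 0.4] w 0.0276 gf 50.0
2 x G 0.011 -0.5 -0.0 0.002 0.002 -0.008 | mid [0.584 0.114 0.16 ] end [0.584 0.114 0.16 ] rot err deg 0.01
6 x G 0.141 -0.299 -0.721 -0.0 -0.0 -0.0 | mid [0.568 0.078 0.247] end [0.56 0.06 0.29] rot err deg 0.01
16 x G 0.353 -0.8 0.188 -0.0 -0.0 -0.0 | mid [ 0.47  -0.158  0.239] end [ 0.4   -0.328  0.2  ] rot err deg 0.01
```

View pics/side6c.png

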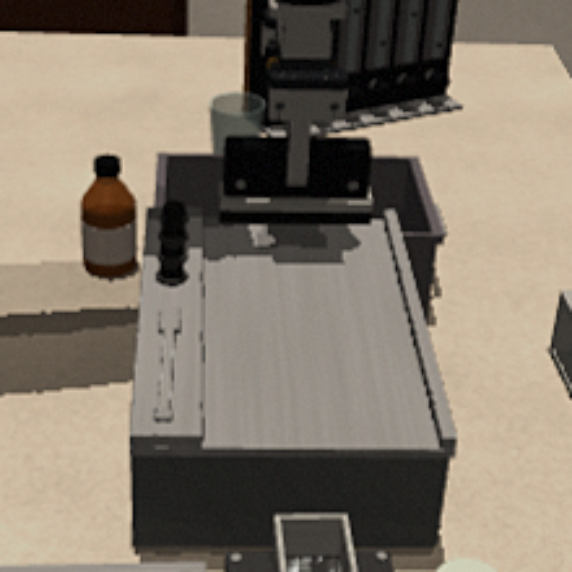

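The plate is clear behind the scraper. Lift away, then check the plate end and the bin.

```bash
python3 -m inch '-1 0 -.5 0 0 0 0;-1 0 -.5 0 0 0 0;-1 .141 -.299 -.721 0 0 0;-1 .141 -.299 -.721 0 0 0;-1 .141 -.299 -.721 0 0 0;-1 .141 -.299 -.721 0 0 0;-1 .141 -.299 -.721 0 0 0;-1 .141 -.299 -.721 0 0 0'
python3 -m inch '-1 .353 -.8 .188 0 0 0;-1 .353 -.8 .188 0 0 0;-1 .353 -.8 .188 0 0 0;-1 .353 -.8 .188 0 0 0;-1 .353 -.8 .188 0 0 0;-1 .353 -.8 .188 0 0 0;-1 .353 -.8 .188 0 0 0;-1 .353 -.8 .188 0 0 0'
python3 - <<'E'
from plan import *
st()
c=cam('top','top7.png');cv2.imwrite('pics/top7c.png',cv2.resize(c['img'][150:300,180:480],None,fx=2.5,fy=2.5))
W=cloud(c);hsv=cv2.cvtColor(c['img'],cv2.COLOR_BGR2HSV)
m=((hsv[...,0]>5)&(hsv[...,0]<22)&(hsv[...,1]>90)&(W[...,0]>.44)&(W[...,0]<.75)&(W[...,1]>-.25)&(W[...,1]<.32)).astype(np.uint8)
k,l,s,ce=cv2.connectedComponentsWithStats(m)
for i in range(1,k):
    if s[i,4]>15:print(s[i,4],np.median(W[l==i],axis=0).round(3),W[l==i].max(0).round(3))
p,R=cur()
p,R=plan(p,R,[.4,-.328,.2],Rdown,8)
E
```

```text
time_s: 20.08
ee_pos: [0.5599, 0.0581, 0.2898]
eef_rot: [-3.14, -0.001, -3.121]
force: [0.2, 0.1, -2.8]
grip_width: 0.0274
grip_force: 50.0
time_s: 21.08
ee_pos: [0.4786, -0.1358, 0.2441]
eef_rot: [-3.141, -0.001, -3.121]
force: [0.2, -0.3, -3.2]
grip_width: 0.0282
grip_force: 50.0
t 21.07 p [ 0.4786 -0.1358  0.2441] rpy [-1.800e+02 -1.000e-01 -1.788e+02] q [-0.35  0.15  1.61 -0.    1.38 -1.94] F [ 0.2 -0.3 -3.2] w 0.0282 gf 50.0
1163 [0.574 0.172 0.029] [0.691 0.238 0.065]
8 x G 0.34 -0.785 0.182 -0.001 -0.002 -0.004 | mid [ 0.429 -0.257  0.216] end [ 0.4   -0.328  0.2  ] rot err deg 0.03
```

View pics/top7c.png

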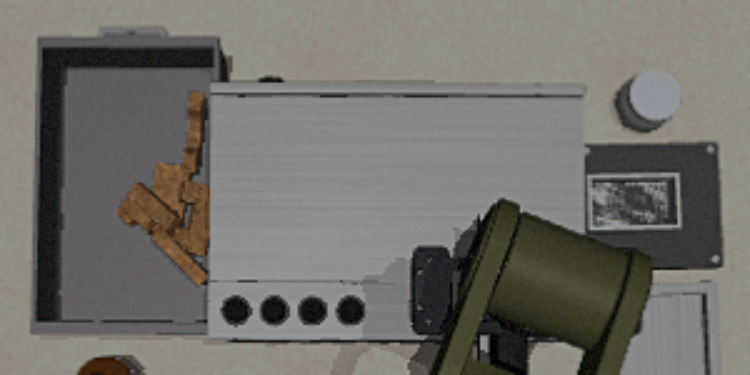

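All five offcuts are in the bin, piled at (165,205), and the plate is empty. Next is the tray; I'll check the wash bottle's clearance first.

Run:
```python
from plan import *
for n in('top0','side0'):
    W=np.load(n+'.npz')['W'];m=(W[...,0]>.25)&(W[...,0]<.55)&(W[...,1]>-.6)&(W[...,1]<-.39)&(W[...,2]>.04)&(W[...,2]<.2)
    P=W[m];print(n,P.min(0).round(3),P.max(0).round(3))
    m=(W[...,0]>.28)&(W[...,0]<.5)&(W[...,1]>-.39)&(W[...,1]<-.26)&(W[...,2]>-.01)&(W[...,2]<.012);P=W[m]
    print('tray floor z',np.median(P[:,2]).round(4))
p,R=cur()
p,R=plan(p,R,[.398,-.322,.2],Rdown,9)
p,R=plan(p,R,[.398,-.322,.065],Rdown,6)
p,R=plan(p,R,[.398,-.322,.047],Rdown,3)
```

```text
top0 [ 0.467 -0.506  0.04 ] [ 0.529 -0.449  0.157]
tray floor z 0.0035
side0 [ 0.468 -0.517  0.04 ] [ 0.532 -0.467  0.151]
tray floor z 0.0032
9 x G 0.309 -0.676 0.162 -0.001 -0.002 -0.003 | mid [ 0.433 -0.24   0.219] end [ 0.398 -0.322  0.2  ] rot err deg 0.05
6 x G 0.0 0.0 0.749 0.0 0.001 -0.0 | mid [ 0.398 -0.322  0.11 ] end [ 0.398 -0.322  0.065] rot err deg 0.04
3 x G 0.001 -0.0 0.2 0.001 -0.001 -0.001 | mid [ 0.398 -0.322  0.053] end [ 0.398 -0.322  0.047] rot err deg 0.01
```

```bash
python3 -m inch '-1 .309 -.676 .162 0 0 0;-1 .309 -.676 .162 0 0 0;-1 .309 -.676 .162 0 0 0;-1 .309 -.676 .162 0 0 0;-1 .309 -.676 .162 0 0 0;-1 .309 -.676 .162 0 0 0;-1 .309 -.676 .162 0 0 0;-1 .309 -.676 .162 0 0 0;-1 .309 -.676 .162 0 0 0;-1 0 0 0 0 0 0'
python3 -m inch '-1 0 0 .749 0 0 0;-1 0 0 .749 0 0 0;-1 0 0 .749 0 0 0;-1 0 0 .749 0 0 0;-1 0 0 .749 0 0 0;-1 0 0 .749 0 0 0;-1 0 0 .2 0 0 0;-1 0 0 .2 0 0 0;-1 0 0 .2 0 0 0;-1 0 0 0 0 0 0'
python3 -m inch '-1 0 0 .06 0 0 0;-1 0 0 0 0 0 0'
```

```text
time_s: 22.38
ee_pos: [0.3989, -0.3194, 0.2004]
eef_rot: [3.141, -0.001, -3.123]
force: [0.0, -0.8, -2.1]
grip_width: 0.0274
grip_force: 50.0
time_s: 23.62
ee_pos: [0.4004, -0.3185, 0.0485]
eef_rot: [-3.141, 0.0, -3.12]
force: [-0.9, -0.6, -2.8]
grip_width: 0.0277
grip_force: 50.0
time_s: 23.88
ee_pos: [0.4004, -0.3186, 0.0468]
eef_rot: [-3.141, 0.001, -3.12]
force: [-0.6, -0.2, -2.7]
grip_width: 0.0276
grip_force: 50.0
```

```bash
python3 -m inch '-1 0 0 .05 0 0 0;-1 0 0 .04 0 0 0;-1 0 0 0 0 0 0'
python3 -c "
from plan import *
st()"
```

```text
time_s: 24.25
ee_pos: [0.4004, -0.3186, 0.0443]
eef_rot: [-3.141, 0.001, -3.12]
force: [-1.9, 0.4, 3.3]
grip_width: 0.0277
grip_force: 50.0
t 24.25 p [ 0.4004 -0.3186  0.0443] rpy [-179.9    0.  -178.8] q [-0.74  0.41  1.78 -0.    0.95 -2.34] F [-1.9  0.4  3.3] w 0.0277 gf 50.0
```

```bash
python3 -m inch '.3 0 0 0 0 0 0;.3 0 0 0 0 0 0;.3 0 0 0 0 0 0;.3 0 0 0 0 0 0;.3 0 0 0 0 0 0'
python3 -m inch '.3 0 0 -.5 0 0 0;.3 0 0 -.8 0 0 0;.3 0 0 -.8 0 0 0;.3 0 0 -.8 0 0 0;.3 0 0 -.8 0 0 0;.3 .5 .5 -.8 0 0 0;.3 .5 1 -.5 0 0 0;.3 .3 1 0 0 0 0;.3 0 1 0 0 0 0;.3 0 1 0 0 0 0'
python3 -m inch '.3 0 1 0 0 0 0;.3 0 1 0 0 0 0;.3 0 1 0 0 0 0;.3 0 .5 0 0 0 0;.3 0 0 0 0 0 0'
python3 - <<'E'
from plan import *
st()
c=cam('side','side8.png');W=cloud(c)
a=c['img'][100:460,150:470];b=cam('top','top8.png')['img'][150:360,180:480]
cv2.imwrite('pics/fin.png',np.hstack([cv2.resize(a,(373,420)),cv2.resize(b,(427,299)).copy() if 0 else cv2.copyMakeBorder(cv2.resize(b,(427,299)),0,121,0,0,cv2.BORDER_CONSTANT)]))
m=(W[...,0]>.28)&(W[...,0]<.52)&(W[...,1]>-.39)&(W[...,1]<-.25)&(W[...,2]>.06);P=W[m];print('scraper',P.min(0).round(3),P.max(0).round(3))
E
```

```text
time_s: 24.88
ee_pos: [0.4004, -0.3186, 0.044]
eef_rot: [-3.141, 0.001, -3.12]
force: [-0.3, -0.3, -0.0]
grip_width: 0.0611
grip_force: 0.0
time_s: 26.12
ee_pos: [0.3583, -0.1834, 0.195]
eef_rot: [-3.14, 0.002, -3.121]
force: [0.2, 0.6, 0.6]
grip_width: 0.0608
grip_force: 0.0
time_s: 26.75
ee_pos: [0.3563, -0.0788, 0.1947]
eef_rot: [-3.14, 0.002, -3.119]
force: [0.2, -0.0, 0.5]
grip_width: 0.0606
grip_force: 0.0
t 26.75 p [ 0.3563 -0.0788  0.1947] rpy [-1.799e+02  1.000e-01 -1.787e+02] q [-0.32 -0.12  2.   -0.    1.25 -1.91] F [ 0.2 -0.   0.5] w 0.0606 gf 0.0
scraper [ 0.329 -0.338  0.06 ] [ 0.472 -0.305  0.087]
```

View pics/fin.png

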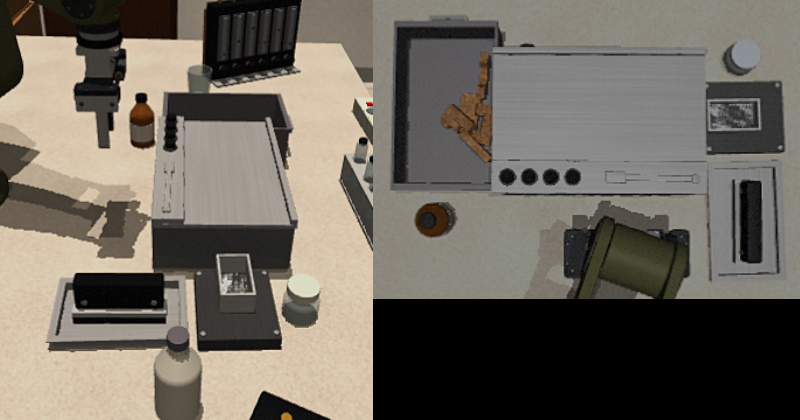

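The final views show the scraper standing lips down in the tray (118,295), the plate empty, the offcuts in the bin, and the other items in place. The arm is clear.

```bash
python3 -c "
from station import ticket
print(ticket.hand_in())"
```

```text
the job is handed in; nothing more can be done
None
```

I handed the job in at about 27 s: the offcuts were swept into the bin with the scraper alone, leaving the plate empty, and the scraper stands lips down in the tray, released; the pieces overlap in the bin, so I did not count all five, and nothing else looked moved.

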